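# Put the filter adapter set back on its stand

### The job

Put the filter adapter set away on its stand: gently set the largest rubber cone into the stand's tapered seat, then nest the medium cone in the large one and the small cone in the medium one, each upright and fully home with its collar resting flat on the rim below. Then take the slotted plate out of its block and hang it on the stand's headed pin by its side slot, let go, and leave the pot, the beaker and the dish where they are.

Things in the scene. Friction and masses are not known exactly. Their poses are not given: they have to be found in the camera images.
- stand: Storage stand, fixed: aluminium base 90 x 245 x 8 mm, a white round tapered seat toward its +y end, a square aluminium post (24 mm, top at z = 120 mm) toward its -y end that carries a headed pin. Origin: underside of the base; x from pin head to post (away from the robot at yaw 0), y from post to seat, z up. Its yaw varies.
- seat_rim (a point): Centre of the seat's mouth, at rim height: 56 mm above the bench, at y = +70 mm on the stand. Seat 77 mm across outside, 58.4 mm inside at the rim, tapering inward, 48 mm deep; nested parts have about 1.2 mm clearance all round when home. Axes as the stand's.
- pin (a point): Middle of the level pin, on its axis, 110 mm above the bench, at y = -85 mm on the stand. Pin 8 mm thick, along the stand's x, free for 36 mm between the post's face (x = +18 mm here) and its head (disc 22 mm across, 5 mm thick, inner face at x = -18 mm). Post top 120 mm, head top 121 mm above the bench. Open on both sides along y. Axes as the stand's.
- cone_large: Largest black rubber cone, loose: open hollow tapered sleeve, upright on its narrow end, 62 mm high. Straight grip collar on top, 66 mm across, 28 mm high, its flat underside 34 mm above the narrow end; taper below 56 to 42.4 mm across; bore 50 mm at the top, 25.2 mm at the foot. 110 g. Home: origin 34 mm below the seat's rim, collar on it. Origin: centre of the narrow end, z up; yaw means nothing.
- cone_large_rim (a point): Centre of the large cone's top rim, 62 mm above its narrow end.
- cone_medium: Medium black rubber cone, loose: open hollow tapered sleeve, upright on its narrow end, 60 mm high. Straight grip collar on top, 57 mm across, 28 mm high, its flat underside 32 mm above the narrow end; taper below 47.6 to 34.8 mm across; bore 38 mm at the top, 15 mm at the foot. 80 g. Home: origin 32 mm below the large cone's rim. Origin: centre of the narrow end, z up; yaw means nothing.
- cone_medium_rim (a point): Centre of the medium cone's top rim, 60 mm above its narrow end.
- cone_small: Smallest black rubber cone, loose: open hollow tapered sleeve, upright on its narrow end, 58 mm high. Straight grip collar on top, 47 mm across, 28 mm high, its flat underside 30 mm above the narrow end; taper below 35.6 to 23.6 mm across; bore 26 mm at the top, 12 mm at the foot. 50 g. Home: origin 30 mm below the medium cone's rim. Origin: centre of the narrow end, z up; yaw means nothing.
- block: Grey plastic block 44 x 86 x 28 mm, fixed, in which the slotted plate stands: a groove 8 mm wide, 66 mm long and 22 mm deep, along the block's y. Origin: centre of the underside, z up.
- plate: Slotted steel plate, loose, 90 g, upright in the block (lower edge 6 mm above the bench): 5 mm thick (x), 60 mm wide (y), 92 mm high (z), plus a black grip on top. A slot 18 mm high, 58 to 76 mm above the lower edge, runs in from the +y edge to y = -9 mm; its ceiling has a notch 14 mm wide, 5 mm deep, y = -8 to +6 mm, that settles on the pin. Origin: middle of the lower edge, z up.
- slot (a point): Where the pin's axis lies when the plate hangs: y = -1 mm, 77 mm above the plate's lower edge. To hang it, hold the plate upright with its y along the stand's y, slide it along +y over the pin from the stand's -y side, between post and pin head, pin at mid-height of the slot, then lower it about 10 mm till the notch rests on the pin.
- grip (a point): Middle of the plate's black grip, 118 mm above the plate's lower edge. Grip 10 mm thick (x), 30 mm wide (y), 44 mm high, from 92 to 136 mm above the lower edge.
- pot: Bystander: small white pot with a green screw cap, 46 mm across, 72 mm high. Origin: centre of the underside.
- beaker: Bystander: small white plastic beaker, 44 mm across, 59 mm high. Origin: centre of the underside.
- dish: Bystander: closed white round dish, 60 mm across, 15 mm high. Origin: centre of the underside.
Mind the look-alikes: they are no part of the job. What is shaped like the cone_small but pink or purple is not meant.

How it is judged:
On the way, in this order (a step that is already met when the one before it is completed fails the run):
1. the large cone is home in the stand's seat and let go (horizontal distance between cone_large and seat_rim below 0.004 m and z of cone_large in the frame of seat_rim between -0.037 and -0.032 m and angle between cone_large's own z axis and vertical below 0.06 rad and contact force between the fingers and cone_large below 0.1 N), for 0.2 s.
2. the medium cone is home in the large cone and let go (horizontal distance between cone_large and seat_rim below 0.004 m and z of cone_large in the frame of seat_rim between -0.037 and -0.032 m and angle between each of cone_large, cone_medium's own z axis and vertical below 0.06 rad and horizontal distance between cone_medium and cone_large_rim below 0.004 m and z of cone_medium in the frame of cone_large_rim between -0.035 and -0.03 m and contact force between the fingers and cone_medium below 0.1 N), for 0.2 s.
3. the small cone is home in the medium cone and let go (horizontal distance between cone_large and seat_rim below 0.004 m and z of cone_large in the frame of seat_rim between -0.037 and -0.032 m and angle between each of cone_large, cone_medium, cone_small's own z axis and vertical below 0.06 rad and horizontal distance between cone_medium and cone_large_rim below 0.004 m and z of cone_medium in the frame of cone_large_rim between -0.035 and -0.03 m and horizontal distance between cone_small and cone_medium_rim below 0.004 m and z of cone_small in the frame of cone_medium_rim between -0.033 and -0.028 m and contact force between the fingers and cone_small below 0.1 N), for 0.2 s.
4. the plate hangs on the pin by its slot and is let go (x of slot in the frame of pin between -0.018 and 0.018 m and y of slot in the frame of pin between -0.007 and 0.007 m and z of slot in the frame of pin between -0.004 and 0.004 m and angle between plate's own z axis and vertical below 0.15 rad and contact force between the fingers and plate below 0.1 N), for 0.2 s.
At the end, for the whole second after the job is handed in: Large cone in the seat, medium in large, small in medium: each within 4 mm of coaxial, collar within 2 mm of the rim below, within 0.06 rad of upright. Plate hangs with the pin in its notch (7 mm sideways, 4 mm in height), between post and head, within 0.15 rad of upright. All at rest (horizontal distance between cone_large and seat_rim below 0.004 m and z of cone_large in the frame of seat_rim between -0.037 and -0.032 m and angle between each of cone_large, cone_medium, cone_small's own z axis and vertical below 0.06 rad and horizontal distance between cone_medium and cone_large_rim below 0.004 m and z of cone_medium in the frame of cone_large_rim between -0.035 and -0.03 m and horizontal distance between cone_small and cone_medium_rim below 0.004 m and z of cone_small in the frame of cone_medium_rim between -0.033 and -0.028 m and x of slot in the frame of pin between -0.018 and 0.018 m and y of slot in the frame of pin between -0.007 and 0.007 m and z of slot in the frame of pin between -0.004 and 0.004 m and angle between plate's own z axis and vertical below 0.15 rad and linear speed of each of cone_large, cone_medium, cone_small, plate below 0.03 m/s); the robot touches nothing.
It fails at once if the pot, the beaker or the dish is shoved more than 30 mm or tipped (distance of any of pot, beaker, dish from where it was at the start of the episode above 0.03 m or angle between any of pot, beaker, dish's own z axis and vertical above 0.4 rad).
It fails at once if something is rammed into the stand or the nested cones with more than 120 N (contact force between stand and anything else above 120 N or contact force between cone_large and cone_medium above 120 N or contact force between cone_medium and cone_small above 120 N).
It also fails if it takes over 69 s, if anything falls off the work surface, if the arm or the gripper's body presses on something with over 40 N, if the wrist force passes 120 N, or if a joint passes its speed limit or range.

### The arm

A 7-joint arm with a two-finger parallel gripper is mounted at the origin on a cart in front of the work surface, level with it; the furniture and walls round the work are solid. World frame = base frame: x ahead of the robot, y to its left, z up, the work surface at z = 0. Lengths are in m, angles in rad, forces in N, time in s.
With the tool pointing down it reaches from about 0.425 to 0.875 m from the base axis. Payload 4.7 kg.
Tool frame: the origin (TCP) lies where the fingers leave the gripper's body, on its centre line; the fingertips stand 70 mm ahead of it and the grasp point (between the pads) lies 51 mm ahead of it; z points along the fingers, y is the line along which they close (so a half turn about z gives the same grasp; the last joint's range is limited). The gripper opens to 87 mm and grips with 3 to 60 N. Pads are 19 mm wide; open, the fingers measure 117 mm over their backs; the gripper's body (75 mm by 190 mm) begins 51 mm behind the grasp point.
Start: joints at [1.354, 0.321, -0.07, 1.45, 0.023, 1.371, -0.057], TCP at [0.149, -0.633, 0.292] pointing down, gripper open.
Joint ranges: [-2.86, 2.86], [-0.3, 2.09], [-1.38, 1.24], [0.06, 2.45], [-1.56, 4.7], [0.09, 2.05], [-2.69, 2.69]. Speed limits (rad/s): [2.57, 2.57, 3.14, 3.14, 3.14, 3.14, 3.14].

### API

Orientations are given as a rotation vector (axis times angle).
In Python, from bench import ctrl gives the robot as it stands.
- The arm moves only by the tool play_rows, never from a script. Its argument "increments" is a list that holds one entry, the list of rows, each a list of 7 numbers: the shift along the tool's x, y, z as a fraction of full scale, then the turn, a rotation vector about the tool's x, y, z as a fraction of full scale, then the gripper command: -1 is shut, 1 is fully open, values between are in proportion. A call has 1 to 8 rows; each row is the pose to reach, as a shift and turn from the pose commanded when the call began, along the tool's axes at that moment; what a row does not reach only later rows make up. Full scale, the value 1, is 0.1 m for a shift and 90 degrees for a turn. A row lasts 1/10 s, in which the tool goes at most 50 mm and 8.59 degrees, less where a joint would pass 70% of its speed; a pose out of reach is approached as far as the arm can. A call with a number of a shift or a turn outside -1 to 1 is refused whole. A call with a gripper value outside its range is refused whole. The fingers move at their own pace and stop on an object; "squeeze" is the grip in N (left out, the last holds). Time passes only in rows, so rows that repeat a pose let the fingers close. It gives the time, the measured TCP pose, the force, the opening and the grip force at its end, in the units of the state.
- ctrl.get_state(): the state, without advancing time (a new reading comes with each control period).
- ctrl.get_image(name): name is "scene" or "top" or "wrist"; returns the picture (480x640x3 uint8, red, green, blue); there is no depth.
- ctrl.get_calibration(name): a dict with "vertical_fov" (degrees; the focal length in pixels is half the picture's height over the tangent of half this angle, whatever the lens; pixels are square), "cx", "cy" (the principal point, pixels), "R" (3x3) and "t" (3): a world point X has camera coordinates R X + t; the wrist camera has in their place "T_tool_cam" (4x4, takes a point from camera to tool coordinates, whose origin is the TCP and whose axes are the flange's). Camera axes: x right, y down, z forward; pixel columns grow to the right and rows downward; lengths in m; the calibration is good to about 2 mm. The wrist camera is an equidistant fisheye: a pixel r from the principal point sees the ray r / f radians off the axis. A picture is of the moment at which its call begins: read the wrist's pose just before it. get_calibration takes no time and is no camera call.
- ctrl.close_job(): hands the job in; it is judged then, once.
The state is a dict: "time": time; "joint_positions": joint angles; "qd": joint speeds; "joint_torque": joint torques, N m; "position": TCP position; "tool_rot": TCP orientation; "ft_force": force on the tool from outside, world axes, zero at the start; "torque": the same for the moment, N m; "grip_width": opening from 0.0 (shut) to 1.0 (fully open); "grip_force": force on a finger pad.
Only numpy, scipy, OpenCV 4.12 (cv2) and the standard library are available. Lean on these libraries where they do the work, as an engineer would, in place of code of your own. Each camera call takes 0.05 s, during which the arm holds its last target. There are 200 camera calls.

## Working session

There is one attempt and no reset: what is moved stays moved. The work goes in short steps, Python scripts to look and compute and a tool call to move; the robot and the scene stay as the last step left them, time stands still between calls to the robot, and variables do not carry over. Pictures are saved under pics/ and viewed, at most 10 in all, crops included, and the job is handed in when it is done.

Besides the shell and the picture viewer there is one more tool, called after "Call:" as a command line: name --argument value ..., lists and objects as JSON in quotes. play_rows: Moves the arm, as the interface text tells. Shift numbers are shares of 0.1 m and turn numbers shares of 90 degrees, none past 1 either way. Its arguments: {"type":"object","properties":{"increments":{"type":"array"},"squeeze":{"type":"number"}},"required":["increments"]}

```bash
mkdir -p pics; ls
cat > h.py <<'E'
import numpy as np, cv2
from bench import ctrl
from scipy.spatial.transform import Rotation as Ro
def rays(name,uv,st=None):
    c=ctrl.get_calibration(name); uv=np.atleast_2d(np.array(uv,float))
    f=240/np.tan(np.radians(c["vertical_fov"])/2)
    d=(uv-[c["cx"],c["cy"]])/f
    if name=="wrist":
        r=np.linalg.norm(d,axis=1,keepdims=True)+1e-12
        v=np.hstack([d/r*np.sin(r),np.cos(r)])
        T=np.array(c["T_tool_cam"]); R=Ro.from_rotvec(st["tool_rot"]).as_matrix()
        return np.array(st["position"])+R@T[:3,3], v@(R@T[:3,:3]).T
    R=np.array(c["R"]);t=np.array(c["t"])
    return -R.T@t, np.hstack([d,np.ones((len(d),1))])@R
def onz(name,uv,z,st=None):
    o,v=rays(name,uv,st); return o+v*((z-o[2])/v[:,2:3])
def proj(name,X,st=None):
    c=ctrl.get_calibration(name); f=240/np.tan(np.radians(c["vertical_fov"])/2); X=np.atleast_2d(X)
    if name=="wrist":
        T=np.array(c["T_tool_cam"]); R=Ro.from_rotvec(st["tool_rot"]).as_matrix()
        p=((X-st["position"])@R-T[:3,3])@T[:3,:3]
        n=np.linalg.norm(p[:,:2],axis=1,keepdims=True); return p[:,:2]/n*np.arctan2(n,p[:,2:3])*f+[c["cx"],c["cy"]]
    p=X@np.array(c["R"]).T+c["t"]; return p[:,:2]/p[:,2:3]*f+[c["cx"],c["cy"]]
def snap(name,fn):
    st=ctrl.get_state(); im=cv2.cvtColor(ctrl.get_image(name),cv2.COLOR_RGB2BGR); cv2.imwrite("pics/"+fn,im); return st,im
E
python3 - <<'E'
from h import *
for n in("top","scene","wrist"):
    st,im=snap(n,n+"0.png"); c=ctrl.get_calibration(n); print(n,c)
print(ctrl.get_state())
E
```

```text
pics
top {'vertical_fov': 42.65495376203544, 'cx': 328.8241040144325, 'cy': 243.55136447395276, 'R': array([[ 0.02064102, -0.99972199, -0.01139682],
       [-0.99135005, -0.01898772, -0.12986359],
       [ 0.12961109,  0.01397875, -0.99146637]]), 't': array([0.06291587, 0.59790329, 1.40942015])}
scene {'vertical_fov': 57.17794760926744, 'cx': 323.47733450062617, 'cy': 243.10225706518298, 'R': array([[-0.46782313, -0.88380445, -0.00558626],
       [-0.46221306,  0.25004024, -0.85078726],
       [ 0.75332636, -0.39543592, -0.52548057]]), 't': array([0.32841831, 0.3525008 , 0.88709819])}
wrist {'vertical_fov': 65.70646984690485, 'cx': 319.4860024180497, 'cy': 237.78577252367728, 'T_tool_cam': array([[-2.22178444e-04, -9.61704652e-01, -2.74087783e-01,
         7.50085491e-02],
       [ 9.99999860e-01, -3.45042984e-04,  4.00058071e-04,
         2.73103441e-04],
       [-4.79309775e-04, -2.74087656e-01,  9.61704595e-01,
        -9.18113562e-02],
       [ 0.00000000e+00,  0.00000000e+00,  0.00000000e+00,
         1.00000000e+00]])}
{'time': 0.15, 'joint_positions': array([ 1.35409702,  0.32164602, -0.07009134,  1.45137039,  0.02259152,
        1.37081047, -0.05686469]), 'qd': array([ 0.00074144, -0.00335152, -0.00084882, -0.0048487 , -0.00016057,
       -0.00076286,  0.00113721]), 'joint_torque': array([-4.45146970e-04, -4.91796327e+01, -4.04897975e-01, -3.12873816e+01,
       -6.39867783e-02,  4.04895621e-02,  1.20048594e-04]), 'position': array([ 0.14858709, -0.63246968,  0.29142934]), 'tool_rot': array([-3.11926808e+00, -3.61669575e-01,  3.79013078e-04]), 'ft_force': array([ 1.07002007,  0.49841305, -0.74582186]), 'torque': array([-0.00360933, -0.08811646, -0.02253407]), 'grip_force': 0.0, 'grip_width': 1.003869617579758}
```

View pics/top0.png

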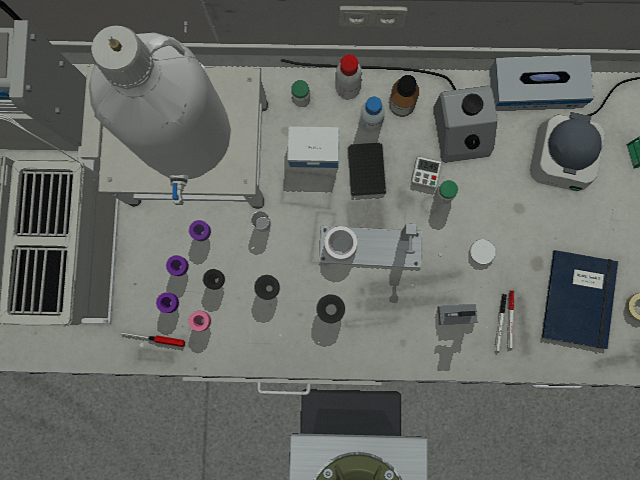

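View pics/scene0.png

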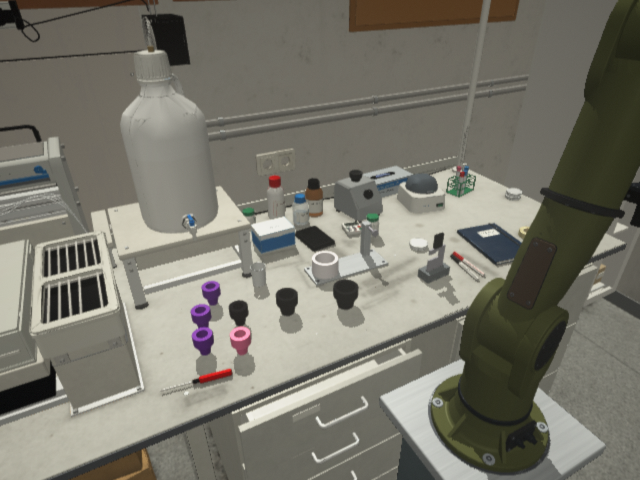

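Top view: candidates with cone shape are black at (331,308) large, (266,287) medium and (214,279) small. Purple ones are at (199,230), (177,265), (167,302) and a pink one at (199,320). By the description, only the black (214,279) is cone_small. The stand has its seat at (341,243) and post at (411,232); the block is at (458,313).

Run:
```python
from h import *
im=cv2.imread("pics/top0.png")
a=cv2.resize(im[215:345,150:350],None,fx=3.9,fy=3.9,interpolation=cv2.INTER_CUBIC)[:, :780]
b=cv2.resize(im[210:350,310:510],None,fx=3.9,fy=3.9,interpolation=cv2.INTER_CUBIC)[:, :780]
cv2.imwrite("pics/a.png",a); cv2.imwrite("pics/b.png",b)
hsv=cv2.cvtColor(im,cv2.COLOR_BGR2HSV)
dark=(im.max(2)<60).astype(np.uint8)
for nm,(u,v),z in(("L",(331,308),.062),("M",(266,287),.06),("S",(214,279),.058)):
    m=np.zeros_like(dark); m[v-22:v+22,u-22:u+22]=dark[v-22:v+22,u-22:u+22]
    cs,_=cv2.findContours(m,cv2.RETR_EXTERNAL,cv2.CHAIN_APPROX_NONE); c=max(cs,key=cv2.contourArea)
    (x,y),r=cv2.minEnclosingCircle(c); print(nm,x,y,r,onz("top",[[x,y]],z))
print(onz("top",[[341,243]],.056),onz("top",[[411,230]],.12),onz("top",[[458,313]],.028))
```

```text
L 330.4438171386719 308.63482666015625 14.376028060913086 [[0.44349721 0.06767654 0.062     ]]
M 266.625 287.0 12.465678215026855 [[0.49013406 0.21573718 0.06      ]]
S 213.5 279.0 10.547611236572266 [[0.50628075 0.33963568 0.058     ]]
[[0.59619438 0.04623517 0.056     ]] [[ 0.61993321 -0.10873766  0.12      ]] [[ 0.44025952 -0.2300451   0.028     ]]
```

View pics/a.png

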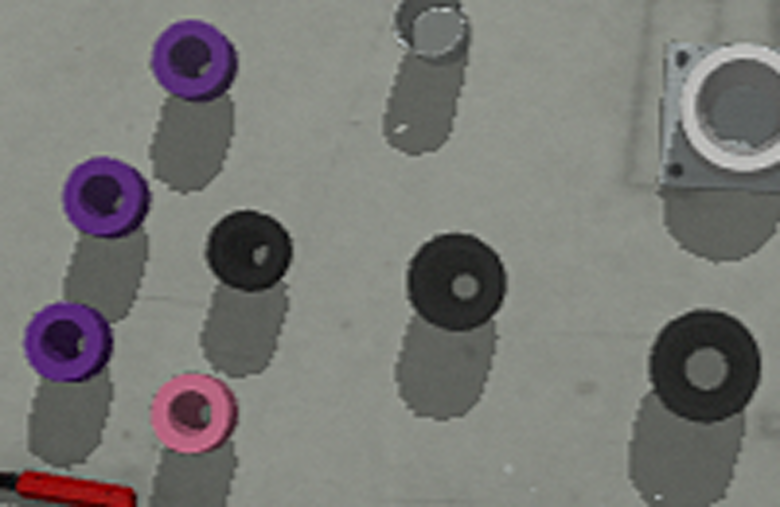

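View pics/b.png

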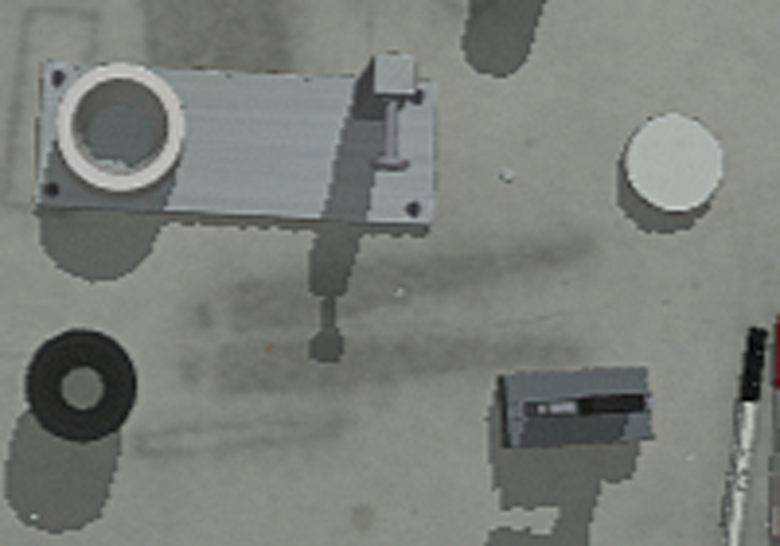

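Crops confirm it: black large at (331,308), medium (266,287) and small (214,279), with purple and pink decoys around them. The plate's shadow shows its slot opening to the left, which is +y, as needed. I'm moving over the work now.

Call:
play_rows --increments '[[[0.48,-0.3,0,0,0,0.08,1],[0.96,-0.6,0,0,0,0.147,1],[0.96,-0.6,0,0,0,0.147,1]]]'

```text
time: 0.45
position: [0.2343, -0.548, 0.2922]
tool_rot: [-3.139, -0.01, -0.005]
ft_force: [0.3, 0.1, 0.2]
grip_width: 1.001
grip_force: 0.0
```

Call:
play_rows --increments '[[[0.33,-0.33,0,0,0,0,1],[0.66,-0.66,0,0,0,0,1],[1,-1,0,0,0,0,1]]]'

```text
time: 0.75
position: [0.329, -0.4513, 0.2921]
tool_rot: [3.141, -0.001, -0.0]
ft_force: [0.3, 0.5, -0.2]
grip_width: 1.002
grip_force: 0.0
```

Call:
play_rows --increments '[[[0.33,-0.33,0,0,0,0,1],[0.66,-0.66,0,0,0,0,1],[1,-1,0,0,0,0,1]]]'

```text
time: 1.05
position: [0.4292, -0.3512, 0.2922]
tool_rot: [3.141, -0.0, -0.0]
ft_force: [0.6, -0.4, 0.4]
grip_width: 0.997
grip_force: 0.0
```

Call:
play_rows --increments '[[[0.1,-0.4,0,0,0,0,1],[0.2,-0.8,0,0,0,0,1],[0.3,-1,0,0,0,0,1],[0.3,-1,0,0,0,0,1]]]'

```text
time: 1.45
position: [0.4602, -0.2484, 0.2924]
tool_rot: [-3.141, -0.012, -0.001]
ft_force: [0.6, -1.1, -0.2]
grip_width: 1.004
grip_force: 0.0
```

Run:
```python
from h import *
import json
st,im=snap("wrist","w1.png"); json.dump({k:list(map(float,st[k])) for k in("position","tool_rot")},open("w1.json","w")); print(st["position"],st["tool_rot"])
```

```text
[ 0.46016762 -0.24835567  0.29243225] [-3.14075468e+00 -1.18511441e-02 -1.25956781e-03]
```

View pics/w1.png

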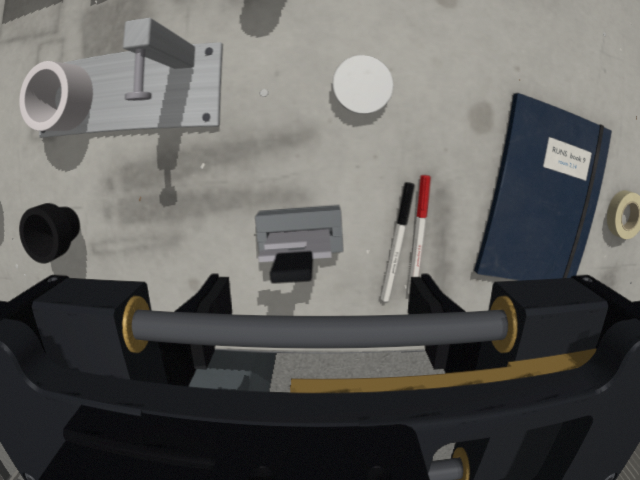

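Call:
play_rows --increments '[[[0.05,-0.4,0,0,0,0,1],[0.1,-0.8,0,0,0,0,1],[0.1,-1,0,0,0,0,1]]]'

```text
time: 1.8
position: [0.4686, -0.1509, 0.2922]
tool_rot: [-3.141, -0.002, -0.0]
ft_force: [-0.1, 0.3, -0.4]
grip_width: 0.993
grip_force: 0.0
```

Call:
play_rows --increments '[[[0.05,-0.4,0,0,0,0,1],[0.1,-0.8,0,0,0,0,1],[0.1,-1,0,0,0,0,1]]]'

```text
time: 2.1
position: [0.4787, -0.0507, 0.2924]
tool_rot: [-3.141, -0.002, -0.001]
ft_force: [0.6, 0.1, -0.2]
grip_width: 0.996
grip_force: 0.0
```

Call:
play_rows --increments '[[[0.05,-0.4,0,0,0,0,1],[0.1,-0.8,0,0,0,0,1],[0.1,-1,0,0,0,0,1]]]'

```text
time: 2.4
position: [0.4889, 0.0492, 0.2924]
tool_rot: [-3.141, -0.002, -0.001]
ft_force: [-0.1, 0.0, -0.5]
grip_width: 0.998
grip_force: 0.0
```

Call:
play_rows --increments '[[[0,-0.25,0,0,0,0,1],[0,-0.5,0,0,0,0,1],[0,-0.5,0,0,0,0,1],[0,-0.5,0,0,0,0,1]]]'

```text
time: 2.8
position: [0.4889, 0.0959, 0.2921]
tool_rot: [3.141, -0.002, -0.0]
ft_force: [0.8, -1.2, -0.3]
grip_width: 1.004
grip_force: 0.0
```

Wrist view from over the block shows the grip top at (292,267), the block at about (300,232), the seat mouth at (47,97) and the pin head at (138,96). Next I measure the stand and cones more closely.

Run:
```python
from h import *
import json
st,im=snap("wrist","w2.png"); json.dump({k:list(map(float,st[k])) for k in("position","tool_rot")},open("w2.json","w"))
for n,X in dict(L=[.4435,.0677,.062],M=[.490,.2157,.06],S=[.506,.3396,.058],seat=[.596,.046,.056],post=[.62,-.109,.12],pin=[.59,-.108,.11]).items(): print(n,proj("wrist",X,st))
```

```text
L [[349.34217576 267.56607315]]
M [[190.1268952  219.07052088]]
S [[ 82.62705662 205.67183958]]
seat [[375.76944019  99.35278977]]
post [[568.63573092  83.30038309]]
pin [[560.64196999 118.53272948]]
```

View pics/w2.png

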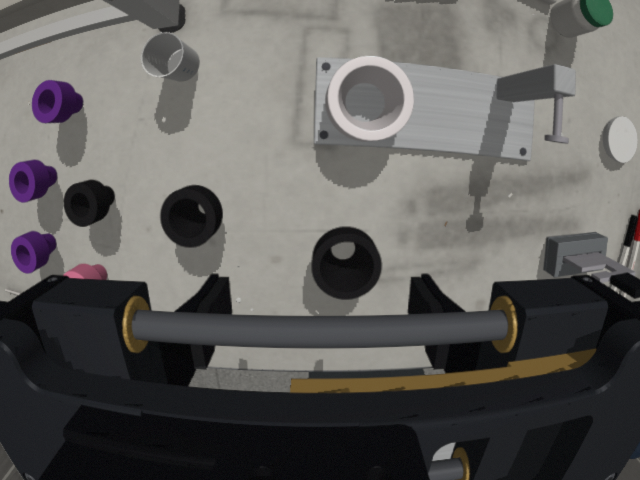

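Wrist view 2: seat mouth at (371,98), large cone rim at (347,262), medium at (191,215), black small at (87,202), post top at (565,80), pin head at (557,138). All agree with the top-view projections.

```bash
cat > m.py <<'E'
from h import *
from scipy.optimize import least_squares
def rim(im,st,uv,z,r,name="wrist",thr=60,w=50):
    dark=(im.max(2)<thr).astype(np.uint8); u,v=map(int,uv); m=np.zeros_like(dark)
    m[max(v-w,0):v+w,max(u-w,0):u+w]=dark[max(v-w,0):v+w,max(u-w,0):u+w]
    cs,_=cv2.findContours(m,cv2.RETR_EXTERNAL,cv2.CHAIN_APPROX_NONE)
    c=min([c for c in cs if cv2.contourArea(c)>150],key=lambda c:-cv2.pointPolygonTest(c,(float(u),float(v)),True) if len(c)>5 else 9e9)
    P=onz(name,c[:,0,:]+0.0,z,st)[:,:2]; o,_=rays(name,[uv],st)
    c0=P.mean(0); d=c0-o[:2]; k=(P-c0)@d/np.linalg.norm(d)>-.2*r; Q=P[k]
    s=least_squares(lambda p:np.hypot(*(Q-p).T)-r,c0,loss="soft_l1",f_scale=.001)
    e=np.abs(s.fun); return s.x,np.median(np.abs(np.hypot(*(Q-s.x).T)-r)),len(Q)
E
python3 - <<'E'
from m import *
import json
st=json.load(open("w2.json")); im=cv2.imread("pics/w2.png"); top=cv2.imread("pics/top0.png")
for n,a,b,z,r in(("L",(347,262),(331,308),.062,.033),("M",(191,215),(266,287),.06,.0285),("S",(87,202),(214,279),.058,.0235)):
    print(n,rim(im,st,a,z,r),rim(top,None,b,z,r,"top",w=20))
for nm,I,s,(u0,u1,v0,v1) in(("wrist",im,st,(320,420,50,145)),("top",top,None,(320,362,222,263))):
    m=np.zeros(I.shape[:2],np.uint8); m[v0:v1,u0:u1]=(I.min(2)[v0:v1,u0:u1]>(185 if nm=="wrist" else 185))
    n,l,sts,_=cv2.connectedComponentsWithStats(m); k=1+np.argmax(sts[1:,4]); v,u=np.where(l==k)
    P=onz(nm,np.c_[u,v],.056,s)[:,:2]; h=cv2.convexHull(P.astype(np.float32))
    (x,y),r=cv2.minEnclosingCircle(h); print("seat",nm,len(u),P.mean(0),(x,y),r)
# base near edge
g=cv2.GaussianBlur(im,(0,0),1).astype(float).sum(2)
E=[]
for u in range(425,525):
    vv=np.interp(u,[318,531],[147,160]); rr=np.arange(int(vv)-6,int(vv)+7); d=np.abs(g[rr+1,u]-g[rr-1,u]); E.append((u,rr[d.argmax()]))
P=onz("wrist",E,.008,st)[:,:2]; q=cv2.fitLine(P.astype(np.float32),cv2.DIST_HUBER,0,.001,.001).ravel(); print("edge",q, np.degrees(np.arctan2(q[0],q[1])))
for nm,uv,z in(("NL",(318,147),.008),("NR",(531,160),.008),("head",(557,138),.115)): print(nm,onz("wrist",[uv],z,st))
E
```

```text
L (array([0.44542993, 0.07093253]), np.float64(0.0004435885025022637), 112) (array([0.44180477, 0.06654154]), np.float64(0.0009200482225515359), 44)
M (array([0.49149745, 0.21741763]), np.float64(0.0005196516121804863), 94) (array([0.489976  , 0.21448884]), np.float64(0.0005285252055542318), 39)
S (array([0.50752915, 0.34178881]), np.float64(0.0005669794426384489), 73) (array([0.50674343, 0.33940042]), np.float64(0.0007459098276842713), 33)
seat wrist 2105 [0.59760261 0.05074755] (0.5980678796768188, 0.05022257938981056) 0.03783686086535454
seat top 6 [0.62915804 0.04799922] (0.6291580200195312, 0.047999367117881775) 0.00593985291197896
edge [ 0.03182203  0.99949354  0.55042744 -0.06385166] 1.8235759
NL [[0.55140773 0.09658904 0.008     ]]
NR [[ 0.54752593 -0.14326776  0.008     ]]
head [[ 0.57272768 -0.10110987  0.115     ]]
```

Call:
play_rows --increments '[[[-0.2,0.12,0.4,0,0,0,1],[-0.435,0.25,0.8,0,0,0,1],[-0.435,0.25,1,0,0,0,1],[-0.435,0.25,1,0,0,0,1]]]'

```text
time: 3.25
position: [0.4427, 0.0698, 0.1894]
tool_rot: [3.14, -0.006, -0.009]
ft_force: [0.9, 0.2, 0.2]
grip_width: 0.992
grip_force: 0.0
```

Call:
play_rows --increments '[[[0,0,0.3,0,0,0,1],[0,0,0.6,0,0,0,1],[0,0,0.85,0,0,0,1],[0,0,0.85,0,0,0,1],[0,0,0.85,0,0,0,1]]]'

```text
time: 3.75
position: [0.4463, 0.0723, 0.1085]
tool_rot: [-3.141, 0.002, -0.002]
ft_force: [0.2, 0.6, 0.3]
grip_width: 1.003
grip_force: 0.0
```

Call:
play_rows --increments '[[[0,0,0.01,0,0,0,-1],[0,0,0.01,0,0,0,-1],[0,0,0.01,0,0,0,-1],[0,0,0.01,0,0,0,-1],[0,0,0.01,0,0,0,-1],[0,0,0.01,0,0,0,-1]]]' --squeeze 15

```text
time: 4.35
position: [0.4454, 0.0724, 0.1069]
tool_rot: [3.141, -0.0, 0.001]
ft_force: [-1.0, -1.0, 6.0]
grip_width: 0.733
grip_force: 14.9
```

Call:
play_rows --increments '[[[0,0,-0.2,0,0,0,-1],[0,0,-0.5,0,0,0,-1],[0,0,-0.8,0,0,0,-1],[0,0,-0.8,0,0,0,-1],[0,0,-0.8,0,0,0,-1]]]'

```text
time: 4.85
position: [0.4449, 0.0725, 0.1862]
tool_rot: [3.141, -0.0, 0.001]
ft_force: [-0.3, -0.2, -1.7]
grip_width: 0.733
grip_force: 14.9
```

Call:
play_rows --increments '[[[0.3,0.1,0,0,0,0,-1],[0.6,0.22,0,0,0,0,-1],[0.9,0.22,0,0,0,0,-1],[0.9,0.22,0,0,0,0,-1]]]'

```text
time: 5.25
position: [0.5369, 0.0497, 0.1839]
tool_rot: [-3.139, 0.003, 0.003]
ft_force: [-0.2, 1.3, -1.3]
grip_width: 0.732
grip_force: 14.9
```

Call:
play_rows --increments '[[[0.3,0,0,0,0,0,-1],[0.63,0,0,0,0,0,-1],[0.63,0,0,0,0,0,-1],[0.63,0,0,0,0,0,-1],[0.63,0,0,0,0,0,-1]]]'

```text
time: 5.75
position: [0.5963, 0.051, 0.185]
tool_rot: [3.141, 0.002, -0.005]
ft_force: [-0.6, -0.6, -1.5]
grip_width: 0.73
grip_force: 14.9
```

Run:
```python
from h import *
import json
st,im=snap("wrist","w3.png"); json.dump({k:list(map(float,st[k])) for k in("position","tool_rot")},open("w3.json","w")); print(st["position"])
```

```text
[0.59625011 0.05103605 0.18504394]
```

View pics/w3.png

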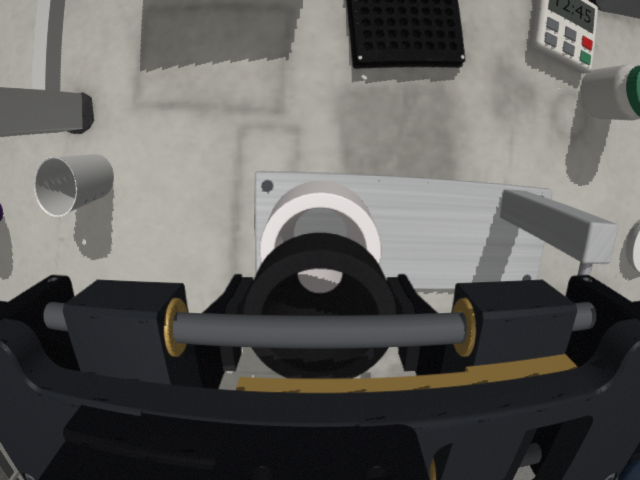

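Run:
```python
from m import *
import json
st=json.load(open("w3.json")); im=cv2.imread("pics/w3.png"); p=np.array(st["position"])
print([im[r,320].tolist() for r in range(180,214,3)])
def fit(P,r,c0):
    s=least_squares(lambda q:np.hypot(*(P-q).T)-r,c0,loss="soft_l1",f_scale=.001); return s.x,np.median(np.abs(s.fun))
# cone silhouette
E=[(u,next(r for r in range(205,320) if im[r,u].max()<60)) for u in range(275,365,3)]
for z in (.034,.062): print("cone",z,fit(onz("wrist",E,z+p[2]-.1069,st)[:,:2],.033,p[:2]))
print(E[::6])
for thr in(215,225,235):
    E=[(u,next((r for r in range(170,260) if im[r,u].min()>thr),0)) for u in range(285,360,3)]
    E=[e for e in E if e[1]]; print("seat",thr,len(E),E[::6],fit(onz("wrist",E,.056,st)[:,:2],.0385,[.598,.05]) if len(E)>5 else 0)
```

```text
[[170, 171, 172], [164, 165, 170], [164, 165, 170], [165, 165, 171], [189, 190, 194], [221, 222, 227], [220, 221, 226], [219, 220, 225], [218, 220, 224], [166, 167, 172], [122, 122, 121], [116, 115, 115]]
cone 0.034 (array([0.59356183, 0.05068921]), np.float64(7.386385299442202e-05))
cone 0.062 (array([0.60090369, 0.05061181]), np.float64(0.0002850147902845601))
[(275, 248), (293, 238), (311, 233), (329, 233), (347, 238)]
seat 215 25 [(285, 204), (303, 196), (321, 193), (339, 196), (357, 206)] (array([0.59711628, 0.0501944 ]), np.float64(0.00016776848544019368))
seat 225 3 [(318, 194)] 0
seat 235 0 [] 0
```

Wrist view 3: the cone is held level, collar front at (320,233), over the seat ring (320,193). The cone sits about 3 mm short in x; I correct that and lower.

Call:
play_rows --increments '[[[0.03,0.005,0.15,0,0,0,-1],[0.03,0.005,0.3,0,0,0,-1],[0.03,0.005,0.4,0,0,0,-1],[0.03,0.005,0.5,0,0,0,-1],[0.03,0.005,0.5,0,0,0,-1],[0.03,0.005,0.5,0,0,0,-1]]]'

```text
time: 6.4
position: [0.6009, 0.0501, 0.1359]
tool_rot: [-3.141, -0.0, 0.001]
ft_force: [-0.1, 0.4, -0.9]
grip_width: 0.734
grip_force: 14.9
```

Call:
play_rows --increments '[[[-0.005,0,0.03,0,0,0,-1],[-0.01,0,0.05,0,0,0,-1],[-0.01,0,0.06,0,0,0,-1],[-0.01,0,0.06,0,0,0,-1],[-0.01,0,0.06,0,0,0,-1]]]'

```text
time: 6.9
position: [0.6, 0.05, 0.1304]
tool_rot: [3.141, -0.0, 0.0]
ft_force: [-0.3, -0.6, -1.3]
grip_width: 0.736
grip_force: 14.9
```

Call:
play_rows --increments '[[[0,0,0.01,0,0,0,-1],[0,0,0.015,0,0,0,-1],[0,0,0.015,0,0,0,-1],[0,0,0.015,0,0,0,-1]]]'

```text
time: 7.3
position: [0.6, 0.05, 0.129]
tool_rot: [3.141, -0.0, 0.0]
ft_force: [-0.7, 0.6, 1.5]
grip_width: 0.732
grip_force: 14.9
```

Call:
play_rows --increments '[[[0,0,0,0,0,0,1],[0,0,0,0,0,0,1],[0,0,0,0,0,0,1],[0,0,0,0,0,0,1],[0,0,0,0,0,0,1]]]'

```text
time: 7.8
position: [0.6, 0.05, 0.1287]
tool_rot: [3.142, -0.0, -0.0]
ft_force: [0.0, 1.5, 0.2]
grip_width: 0.992
grip_force: 0.0
```

Call:
play_rows --increments '[[[0,0,-0.3,0,0,0,1],[0,0,-0.6,0,0,0,1],[0,0,-0.9,0,0,0,1],[0,0,-0.9,0,0,0,1],[0,0,-0.9,0,0,0,1]]]'

```text
time: 8.3
position: [0.6002, 0.0501, 0.2192]
tool_rot: [3.141, -0.0, 0.002]
ft_force: [0.3, -1.0, -0.3]
grip_width: 1.001
grip_force: 0.0
```

Run:
```python
from m import *
import json
st,im=snap("wrist","w4.png"); json.dump({k:list(map(float,st[k])) for k in("position","tool_rot")},open("w4.json","w")); p=np.array(st["position"]); print(p)
print(proj("wrist",[[.598,.05,.084],[.4915,.2174,.06]],st))
for z in(.084,.088,.092): print(z,rim(im,st,proj("wrist",[.598,.05,.084],st)[0],z,.033,w=70))
```

```text
[0.60019211 0.05006456 0.2192407 ]
[[318.93508373 256.80694652]
 [132.00821481 358.82212537]]
0.084 (array([0.59964585, 0.04998596]), np.float64(0.00041470164614326385), 160)
0.088 (array([0.60169061, 0.05004134]), np.float64(0.0005246120338699353), 160)
0.092 (array([0.60373636, 0.05004883]), np.float64(0.0006351776637905614), 160)
```

View pics/w4.png

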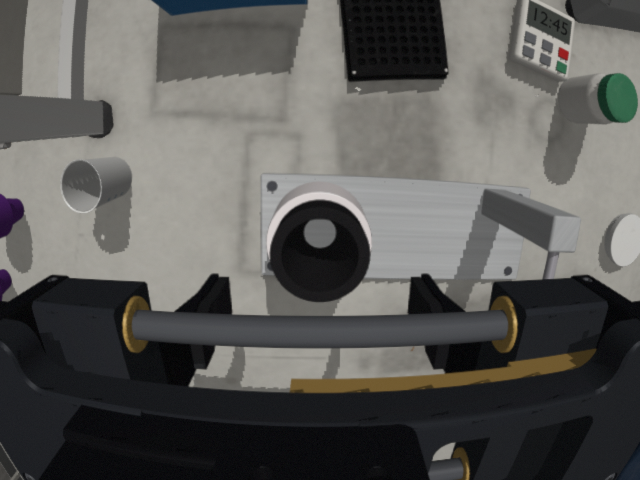

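Wrist view 4: the large cone sits level in the seat, rim centre at (320,250), bore light spot at (320,233). It is home. Medium next.

Call:
play_rows --increments '[[[-0.2,-0.35,0,0,0,0,1],[-0.4,-0.7,0,0,0,0,1],[-0.54,-0.84,0,0,0,0,1]]]'

```text
time: 8.65
position: [0.5433, 0.1379, 0.2173]
tool_rot: [-3.14, -0.007, 0.005]
ft_force: [-0.8, 1.7, 0.5]
grip_width: 0.998
grip_force: 0.0
```

Call:
play_rows --increments '[[[-0.25,-0.35,0,0,0,0,1],[-0.45,-0.7,0.1,0,0,0,1],[-0.555,-0.835,0.3,0,0,0,1],[-0.555,-0.835,0.4,0,0,0,1],[-0.555,-0.835,0.4,0,0,0,1]]]'

```text
time: 9.15
position: [0.4896, 0.2159, 0.1764]
tool_rot: [3.139, -0.0, -0.006]
ft_force: [0.2, 0.4, 0.1]
grip_width: 0.999
grip_force: 0.0
```

Call:
play_rows --increments '[[[0,0,0.3,0,0,0,1],[0,0,0.55,0,0,0,1],[0,0,0.74,0,0,0,1],[0,0,0.74,0,0,0,1],[0,0,0.74,0,0,0,1]]]'

```text
time: 9.65
position: [0.4915, 0.2164, 0.105]
tool_rot: [3.141, -0.004, -0.0]
ft_force: [0.6, 0.2, 0.5]
grip_width: 1.0
grip_force: 0.0
```

Call:
play_rows --increments '[[[0,0,0,0,0,0,-1],[0,0,0,0,0,0,-1],[0,0,0,0,0,0,-1],[0,0,0,0,0,0,-1],[0,0,0,0,0,0,-1],[0,0,0,0,0,0,-1]]]' --squeeze 15

```text
time: 10.25
position: [0.4906, 0.2178, 0.1051]
tool_rot: [-3.141, -0.0, -0.001]
ft_force: [-0.4, -0.4, 2.9]
grip_width: 0.64
grip_force: 15.0
```

Call:
play_rows --increments '[[[0,0,-0.3,0,0,0,-1],[0,0,-0.6,0,0,0,-1],[0,0,-1,0,0,0,-1],[0,0,-1,0,0,0,-1],[0,0,-1,0,0,0,-1]]]'

```text
time: 10.75
position: [0.4908, 0.2175, 0.2052]
tool_rot: [3.141, -0.0, 0.003]
ft_force: [0.0, -0.9, -1.2]
grip_width: 0.645
grip_force: 15.0
```

Call:
play_rows --increments '[[[0.2,0.3,0,0,0,0,-1],[0.4,0.6,0,0,0,0,-1],[0.54,0.84,0,0,0,0,-1],[0.54,0.84,0,0,0,0,-1]]]'

```text
time: 11.15
position: [0.5457, 0.1278, 0.2022]
tool_rot: [3.139, -0.012, -0.005]
ft_force: [-0.4, 0.4, -1.7]
grip_width: 0.648
grip_force: 15.0
```

Call:
play_rows --increments '[[[0.2,0.3,0,0,0,0,-1],[0.4,0.6,0,0,0,0,-1],[0.54,0.82,0,0,0,0,-1],[0.54,0.82,0,0,0,0,-1],[0.54,0.82,0,0,0,0,-1],[0.54,0.82,0,0,0,0,-1]]]'

```text
time: 11.75
position: [0.5973, 0.0534, 0.2038]
tool_rot: [-3.141, -0.004, 0.003]
ft_force: [-0.3, 0.1, -0.7]
grip_width: 0.642
grip_force: 15.0
```

```bash
cat > held.py <<'E'
from m import *
import sys
def held(fn,ztcp,cb,r,lo,hi):
    st,im=snap("wrist",fn); p=np.array(st["position"]); z=p[2]-ztcp+cb
    u0=int(proj("wrist",[p[0],p[1],z],st)[0,0]); E=[]
    for u in range(u0-35,u0+36,3):
        k=next((q for q in range(lo,hi) if im[q:q+4,u].max()<60),0)
        if k: E.append((u,k))
    P=onz("wrist",E,z,st)[:,:2]; s=least_squares(lambda q:np.hypot(*(P-q).T)-r,p[:2],loss="soft_l1",f_scale=.001)
    print("tcp",p,"held",s.x,"res",np.median(abs(s.fun)),E[::6],"ft",st["ft_force"])
    return st,im
E
python3 - <<'E'
from held import *
st,im=held("w5.png",.105,.032,.0285,232,330)
print("predicted collar-bottom front edge row",proj("wrist",[.59+.0285,.05,.137],st)," large rim front",proj("wrist",[.599+.033,.05,.084],st))
E
```

```text
tcp [0.59730717 0.05337974 0.20375191] held [0.59945165 0.06043843] res 0.0013492868320666412 [(283, 232), (301, 232), (319, 239), (337, 241)] ft [-0.26819507  0.11312485 -0.65079711]
predicted collar-bottom front edge row [[326.49553407 256.12517059]]  large rim front [[325.01693398 204.34243554]]
```

View pics/w5.png

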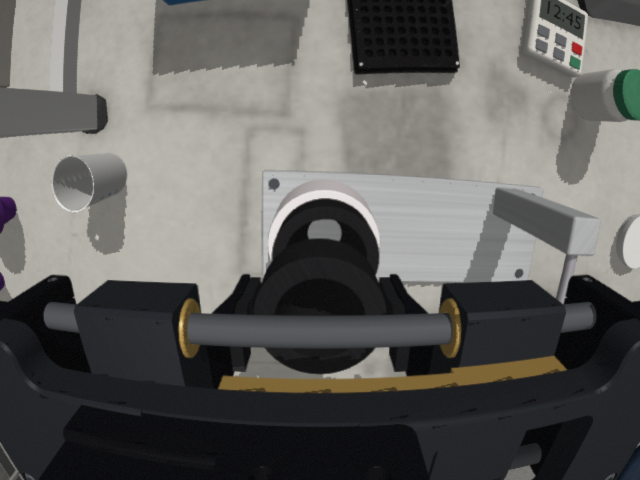

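Wrist view 5: the medium cone is held, collar front at about (320,241), above the large cone whose far rim is near (325,199).

Run:
```python
from m import *
im=cv2.imread("pics/w5.png"); st=ctrl.get_state(); p=st["position"]; print(p)
print([int(im[r,320].max()) for r in range(190,262,2)])
zb=p[2]-.105+.032
for r in(237,239,241,243): print(r,onz("wrist",[[322,r]],zb,st)[0,0]-.0285)
E=[(u,next(r for r in range(190,240) if im[r,u].max()<90)) for u in range(300,352,3)]
P=onz("wrist",E,.084,st)[:,:2]; s=least_squares(lambda q:np.hypot(*(P-q).T)-.033,[.598,.05],loss="soft_l1",f_scale=.001); print("large rim",s.x,np.median(abs(s.fun)),E[::4])
P=onz("wrist",E,.056,st)[:,:2]; s=least_squares(lambda q:np.hypot(*(P-q).T)-.033,[.598,.05],loss="soft_l1",f_scale=.001); print("large collar bottom",s.x,np.median(abs(s.fun)))
```

```text
[0.59741978 0.05344612 0.20407775]
[214, 231, 231, 230, 147, 28, 25, 25, 28, 34, 33, 33, 31, 31, 35, 112, 121, 121, 119, 120, 122, 122, 120, 121, 77, 25, 25, 25, 26, 23, 24, 26, 27, 27, 34, 32]
237 0.5973229376990815
239 0.5963635522455587
241 0.5954011676096246
243 0.5944357136982411
large rim [0.60204051 0.04979794] 0.000168710203800191 [(300, 206), (312, 201), (324, 199), (336, 200), (348, 205)]
large collar bottom [0.59726695 0.04932258] 9.300821538340068e-05
```

Call:
play_rows --increments '[[[0.01,0.037,0.15,0,0,0,-1],[0.01,0.037,0.25,0,0,0,-1],[0.01,0.037,0.35,0,0,0,-1],[0.01,0.037,0.41,0,0,0,-1],[0.01,0.037,0.41,0,0,0,-1],[0.01,0.037,0.41,0,0,0,-1]]]'

```text
time: 12.4
position: [0.5995, 0.048, 0.1637]
tool_rot: [-3.141, -0.0, 0.0]
ft_force: [-0.4, 0.1, -0.9]
grip_width: 0.643
grip_force: 15.0
```

Call:
play_rows --increments '[[[-0.012,-0.017,0.02,0,0,0,-1],[-0.012,-0.017,0.04,0,0,0,-1],[-0.012,-0.017,0.055,0,0,0,-1],[-0.012,-0.017,0.055,0,0,0,-1],[-0.012,-0.017,0.055,0,0,0,-1]]]'

```text
time: 12.9
position: [0.5983, 0.0495, 0.1583]
tool_rot: [3.141, -0.0, 0.0]
ft_force: [-0.5, -0.3, -1.0]
grip_width: 0.642
grip_force: 15.0
```

Call:
play_rows --increments '[[[0,0,0.007,0,0,0,-1],[0,0,0.014,0,0,0,-1],[0,0,0.014,0,0,0,-1],[0,0,0.014,0,0,0,-1]]]'

```text
time: 13.3
position: [0.5983, 0.0496, 0.1571]
tool_rot: [3.141, -0.0, 0.0]
ft_force: [-0.7, -0.6, 2.3]
grip_width: 0.646
grip_force: 15.0
```

Call:
play_rows --increments '[[[0,0,0,0,0,0,1],[0,0,0,0,0,0,1],[0,0,0,0,0,0,1],[0,0,0,0,0,0,1],[0,0,0,0,0,0,1]]]'

```text
time: 13.8
position: [0.5982, 0.0495, 0.1567]
tool_rot: [3.142, -0.0, -0.0]
ft_force: [0.3, -0.3, 0.0]
grip_width: 0.967
grip_force: 0.0
```

Call:
play_rows --increments '[[[0,0,-0.3,0,0,0,1],[0,0,-0.6,0,0,0,1],[0,0,-0.8,0,0,0,1],[0,0,-0.8,0,0,0,1],[0,0,-0.8,0,0,0,1]]]'

```text
time: 14.3
position: [0.5982, 0.0495, 0.2366]
tool_rot: [3.141, -0.0, 0.0]
ft_force: [-0.3, 0.2, 0.6]
grip_width: 1.002
grip_force: 0.0
```

Run:
```python
from m import *
st,im=snap("wrist","w6.png"); print(st["position"])
q=proj("wrist",[.598,.0497,.112],st)[0]; print(q)
print("med rim",rim(im,st,q,.112,.0285,w=60))
a=cv2.resize(im[150:330,200:440],None,fx=3,fy=3); cv2.imwrite("pics/w6c.png",a)
```

```text
[0.59815887 0.04949935 0.23658312]
[318.50771307 259.01433021]
med rim (array([0.59973532, 0.04957193]), np.float64(0.00035547769652361297), 158)
```

View pics/w6c.png

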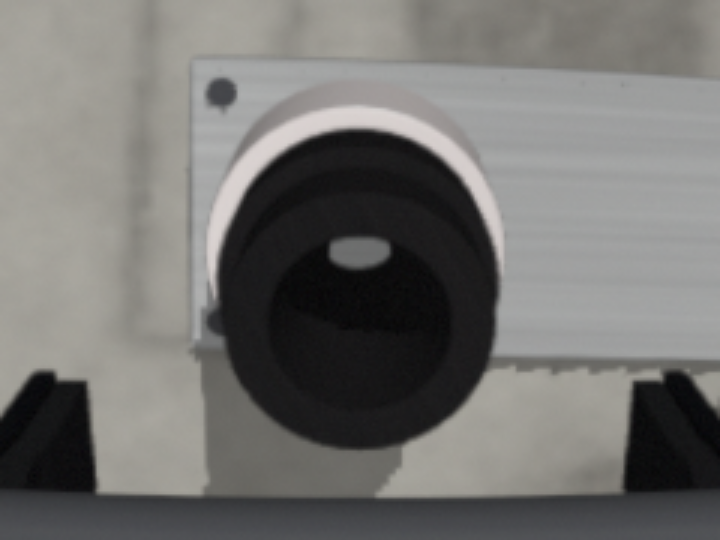

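Crop of wrist view 6: the medium cone is nested concentric and level, rim centre about (358,320) in the crop. Now the small black cone.

Call:
play_rows --increments '[[[-0.1,-0.35,0,0,0,0,1],[-0.2,-0.7,0,0,0,0,1],[-0.3,-1,0,0,0,0,1]]]'

```text
time: 14.65
position: [0.5669, 0.1509, 0.235]
tool_rot: [-3.141, -0.0, 0.005]
ft_force: [0.1, 1.2, 0.2]
grip_width: 1.003
grip_force: 0.0
```

Call:
play_rows --increments '[[[-0.1,-0.35,0,0,0,0,1],[-0.2,-0.7,0,0,0,0,1],[-0.3,-1,0,0,0,0,1]]]'

```text
time: 14.95
position: [0.5368, 0.2511, 0.2351]
tool_rot: [3.141, 0.001, -0.004]
ft_force: [1.3, 0.6, -0.8]
grip_width: 1.0
grip_force: 0.0
```

Call:
play_rows --increments '[[[-0.15,-0.4,0,0,0,0,0.5],[-0.31,-0.8,0.2,0,0,0,0.5],[-0.31,-0.91,0.4,0,0,0,0.5],[-0.31,-0.91,0.4,0,0,0,0.5],[-0.31,-0.91,0.4,0,0,0,0.5]]]'

```text
time: 15.45
position: [0.5071, 0.3394, 0.1954]
tool_rot: [3.14, -0.0, -0.004]
ft_force: [1.0, -0.5, -0.4]
grip_width: 0.757
grip_force: 0.0
```

Run:
```python
from m import *
st,im=snap("wrist","w7.png"); p=st["position"]; print(p)
q=proj("wrist",[.5075,.341,.058],st)[0]; print(q,im[int(q[1])-8:int(q[1])+9:4,int(q[0])].tolist())
print(rim(im,st,q,.058,.0235,w=55))
```

```text
[0.50709848 0.33944108 0.19539882]
[316.09151898 251.20299272] [[8, 9, 10], [9, 9, 10], [12, 14, 13], [14, 15, 16], [20, 21, 21]]
(array([0.50843571, 0.34499286]), np.float64(0.0005129645533859181), 115)
```

Call:
play_rows --increments '[[[0,-0.02,0.3,0,0,0,0.5],[0,-0.02,0.6,0,0,0,0.5],[0,-0.02,0.85,0,0,0,0.5],[0,-0.02,0.93,0,0,0,0.5],[0,-0.02,0.93,0,0,0,0.5]]]'

```text
time: 16.0
position: [0.5079, 0.341, 0.1034]
tool_rot: [3.14, -0.004, -0.002]
ft_force: [0.2, -0.3, 0.9]
grip_width: 0.747
grip_force: 0.0
```

Call:
play_rows --increments '[[[0,0,0,0,0,0,-1],[0,0,0,0,0,0,-1],[0,0,0,0,0,0,-1],[0,0,0,0,0,0,-1],[0,0,0,0,0,0,-1]]]' --squeeze 12

```text
time: 16.5
position: [0.5079, 0.343, 0.1049]
tool_rot: [-3.141, 0.0, -0.003]
ft_force: [0.6, -0.2, 4.3]
grip_width: 0.531
grip_force: 11.7
```

Call:
play_rows --increments '[[[0,0,-0.3,0,0,0,-1],[0,0,-0.6,0,0,0,-1],[0,0,-1,0,0,0,-1],[0,0,-1,0,0,0,-1]]]'

```text
time: 16.9
position: [0.5092, 0.3448, 0.2094]
tool_rot: [-3.137, -0.0, -0.012]
ft_force: [1.0, 0.4, 0.6]
grip_width: 0.527
grip_force: 11.8
```

Call:
play_rows --increments '[[[0.1,0.3,-0.15,0,0,0,-1],[0.2,0.65,-0.3,0,0,0,-1],[0.3,1,-0.4,0,0,0,-1]]]'

```text
time: 17.2
position: [0.5373, 0.2418, 0.2442]
tool_rot: [3.141, 0.002, 0.0]
ft_force: [0.3, -0.0, -0.1]
grip_width: 0.527
grip_force: 11.8
```

Call:
play_rows --increments '[[[0.1,0.35,0,0,0,0,-1],[0.2,0.7,0,0,0,0,-1],[0.3,1,0,0,0,0,-1]]]'

```text
time: 17.5
position: [0.5673, 0.1401, 0.2432]
tool_rot: [3.14, -0.002, -0.001]
ft_force: [0.4, 0.3, -1.0]
grip_width: 0.528
grip_force: 11.8
```

Call:
play_rows --increments '[[[0.1,0.35,0,0,0,0,-1],[0.2,0.7,0,0,0,0,-1],[0.295,0.93,0,0,0,0,-1],[0.295,0.93,0,0,0,0,-1],[0.295,0.93,0,0,0,0,-1],[0.295,0.93,0,0,0,0,-1]]]'

```text
time: 18.1
position: [0.5961, 0.0514, 0.2435]
tool_rot: [-3.141, -0.004, 0.001]
ft_force: [0.3, 1.1, -0.1]
grip_width: 0.527
grip_force: 11.8
```

Run:
```python
from m import *
st,im=snap("wrist","w8.png"); p=st["position"]; print(p,st["ft_force"])
zb=p[2]-.1042+.03
u=int(proj("wrist",[p[0],p[1],zb],st)[0,0]); print(u,[(r,int(im[r,u].max())) for r in range(180,300,3)])
print("expect held front",proj("wrist",[p[0]+.0235,p[1],zb],st),"med bottom front",proj("wrist",[.598+.0285,.0497,.084],st))
```

```text
[0.59612715 0.05140946 0.24351285] [ 0.2571826   1.13045068 -0.09578405]
318 [(180, 188), (183, 233), (186, 231), (189, 55), (192, 26), (195, 33), (198, 33), (201, 26), (204, 25), (207, 25), (210, 33), (213, 34), (216, 32), (219, 34), (222, 45), (225, 123), (228, 123), (231, 125), (234, 53), (237, 18), (240, 16), (243, 16), (246, 16), (249, 15), (252, 24), (255, 26), (258, 24), (261, 26), (264, 25), (267, 23), (270, 28), (273, 32), (276, 32), (279, 32), (282, 33), (285, 32), (288, 34), (291, 33), (294, 13), (297, 10)]
expect held front [[319.0187324  246.47987827]] med bottom front [[321.71648654 199.90055705]]
```

Call:
play_rows --increments '[[[0.03,0.01,0.15,0,0,0,-1],[0.03,0.01,0.3,0,0,0,-1],[0.03,0.01,0.42,0,0,0,-1],[0.03,0.01,0.51,0,0,0,-1],[0.03,0.01,0.51,0,0,0,-1],[0.03,0.01,0.51,0,0,0,-1]]]'

```text
time: 18.75
position: [0.5997, 0.0486, 0.1926]
tool_rot: [-3.142, 0.0, 0.001]
ft_force: [-0.3, -1.0, -0.3]
grip_width: 0.529
grip_force: 11.8
```

Call:
play_rows --increments '[[[0,-0.01,0.02,0,0,0,-1],[0,-0.01,0.04,0,0,0,-1],[0,-0.01,0.05,0,0,0,-1],[0,-0.01,0.05,0,0,0,-1],[0,-0.01,0.05,0,0,0,-1]]]'

```text
time: 19.25
position: [0.5998, 0.0494, 0.1879]
tool_rot: [3.141, -0.0, 0.0]
ft_force: [-0.1, -0.3, -0.7]
grip_width: 0.529
grip_force: 11.8
```

Call:
play_rows --increments '[[[0,0,0.008,0,0,0,-1],[0,0,0.014,0,0,0,-1],[0,0,0.014,0,0,0,-1],[0,0,0.014,0,0,0,-1]]]'

```text
time: 19.65
position: [0.6, 0.0497, 0.1869]
tool_rot: [3.142, -0.0, 0.001]
ft_force: [-0.5, 0.4, 3.6]
grip_width: 0.524
grip_force: 12.0
```

Call:
play_rows --increments '[[[0,0,0,0,0,0,0.5],[0,0,0,0,0,0,0.5],[0,0,0,0,0,0,0.5],[0,0,0,0,0,0,0.5],[0,0,0,0,0,0,0.5]]]'

```text
time: 20.15
position: [0.5996, 0.0496, 0.1862]
tool_rot: [3.142, -0.0, -0.001]
ft_force: [0.5, -0.2, -0.0]
grip_width: 0.746
grip_force: 0.0
```

Call:
play_rows --increments '[[[0,0,-0.3,0,0,0,0.5],[0,0,-0.6,0,0,0,0.5],[0,0,-0.9,0,0,0,0.5],[0,0,-0.9,0,0,0,0.5],[0,0,-0.9,0,0,0,0.5]]]'

```text
time: 20.65
position: [0.6, 0.0496, 0.277]
tool_rot: [3.141, -0.0, 0.002]
ft_force: [0.2, 0.1, 0.1]
grip_width: 0.747
grip_force: 0.0
```

Run:
```python
from m import *
import json
st,im=snap("wrist","w9.png"); print(st["position"])
json.dump({k:list(map(float,st[k])) for k in("position","tool_rot")},open("w9.json","w"))
q=proj("wrist",[.598,.0497,.14],st)[0]; print(q)
print("small rim",rim(im,st,q,.14,.0235,w=60))
print("scene expect",proj("scene",[[.598,.0497,.14],[.598,.0497,.112],[.598,.0497,.084]]))
u=int(q[0]); print([(r,int(im[r,u].max())) for r in range(190,300,3)])
st,s=snap("scene","s9.png"); 
P=proj("scene",[[.598,.0497,.1]])[0].astype(int); a=cv2.resize(s[P[1]-50:P[1]+50,P[0]-50:P[0]+100],None,fx=5,fy=5,interpolation=cv2.INTER_CUBIC)
b=cv2.resize(im[180:320,200:450],None,fx=3,fy=3)
c=np.zeros((500,750,3),np.uint8); c[:500]=a; cv2.imwrite("pics/s9c.png",c)
```

```text
[0.59999057 0.04964261 0.27701389]
[318.77164996 255.65017477]
small rim (array([0.60046194, 0.04996299]), np.float64(0.0005548208715994672), 147)
scene expect [[324.87630912 232.27765615]
 [324.91467077 240.73646719]
 [324.95214621 248.99986459]]
[(190, 21), (193, 30), (196, 33), (199, 22), (202, 20), (205, 26), (208, 29), (211, 27), (214, 20), (217, 23), (220, 26), (223, 29), (226, 31), (229, 29), (232, 31), (235, 20), (238, 12), (241, 14), (244, 14), (247, 13), (250, 14), (253, 15), (256, 13), (259, 26), (262, 24), (265, 23), (268, 25), (271, 24), (274, 33), (277, 30), (280, 32), (283, 29), (286, 35), (289, 114), (292, 116), (295, 115), (298, 113)]
```

View pics/s9c.png

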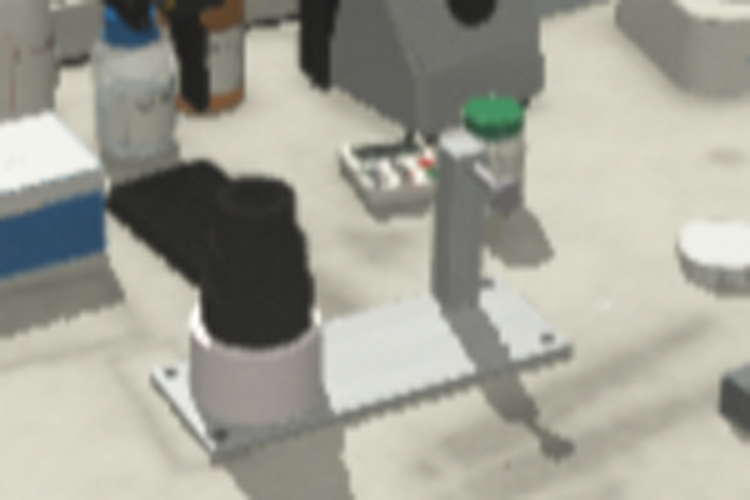

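Scene crop: the stack stands straight in the seat, top rim at (255,190) in the crop, where the model predicts it (254,192). The post and pin are free. All ten views are now used, so the rest goes by numbers. To the plate.

Call:
play_rows --increments '[[[-0.2,0.3,0,0,0,0,0],[-0.4,0.6,0,0,0,0,0],[-0.57,0.92,0,0,0,0,0]]]'

```text
time: 21.05
position: [0.5412, -0.0429, 0.2748]
tool_rot: [-3.141, -0.002, 0.004]
ft_force: [0.1, -0.1, 0.6]
grip_width: 0.566
grip_force: 0.0
```

Call:
play_rows --increments '[[[-0.2,0.3,0,0,0,0,0],[-0.4,0.6,0,0,0,0,0],[-0.57,0.92,0,0,0,0,0]]]'

```text
time: 21.35
position: [0.4839, -0.1353, 0.2751]
tool_rot: [-3.141, -0.0, 0.003]
ft_force: [0.7, -0.1, -0.3]
grip_width: 0.506
grip_force: 0.0
```

Call:
play_rows --increments '[[[-0.2,0.3,0,0,0,0,0],[-0.4,0.6,0,0,0,0,0],[-0.56,0.91,0,0,0,0,0],[-0.56,0.91,0,0,0,0,0],[-0.56,0.91,0,0,0,0,0]]]'

```text
time: 21.85
position: [0.4289, -0.2258, 0.2753]
tool_rot: [-3.14, 0.004, 0.002]
ft_force: [-0.2, 0.0, 0.0]
grip_width: 0.499
grip_force: 0.0
```

Run:
```python
from m import *
import json
st,im=snap("wrist","w10.png"); print(st["position"],st["joint_positions"])
json.dump({k:list(map(float,st[k])) for k in("position","tool_rot")},open("w10.json","w"))
print("grip top",proj("wrist",[.44,-.23,.142],st),"grip bot",proj("wrist",[.44,-.23,.098],st),"block",proj("wrist",[[.462,-.187,.028],[.462,-.273,.028],[.418,-.187,.028],[.418,-.273,.028]],st))
for u in(280,300,320,340): print(u,[(r,int(im[r,u].mean())) for r in range(150,300,6)])
m=((im.max(2)<50)).astype(np.uint8); m[:, :235]=0; m[:,405:]=0; m[300:]=0; m[:120]=0
n,l,s,c=cv2.connectedComponentsWithStats(m)
print([(x.tolist(),y.round(1).tolist()) for x,y in zip(s[1:],c[1:]) if x[4]>60])
```

```text
[ 0.42887037 -0.22582037  0.27529497] [ 9.20471491e-01 -1.88018916e-03 -4.85844490e-01  1.85494686e+00
 -1.68040751e-03  1.29036297e+00 -1.13810986e+00]
grip top [[325.82243446 237.176945  ]] grip bot [[324.90430924 220.97540032]] block [[277.11496955 180.32472312]
 [370.55741158 180.20556331]
 [278.37709099 226.63184021]
 [369.3102265  226.44261816]]
280 [(150, 150), (156, 150), (162, 141), (168, 133), (174, 134), (180, 148), (186, 104), (192, 119), (198, 120), (204, 112), (210, 120), (216, 119), (222, 120), (228, 120), (234, 112), (240, 109), (246, 111), (252, 126), (258, 139), (264, 168), (270, 118), (276, 111), (282, 111), (288, 166), (294, 166)]
300 [(150, 156), (156, 149), (162, 141), (168, 137), (174, 141), (180, 133), (186, 117), (192, 117), (198, 117), (204, 91), (210, 113), (216, 160), (222, 120), (228, 74), (234, 24), (240, 28), (246, 39), (252, 111), (258, 122), (264, 163), (270, 162), (276, 111), (282, 111), (288, 113), (294, 111)]
320 [(150, 157), (156, 154), (162, 145), (168, 137), (174, 145), (180, 86), (186, 116), (192, 116), (198, 116), (204, 111), (210, 115), (216, 148), (222, 18), (228, 18), (234, 29), (240, 34), (246, 36), (252, 111), (258, 110), (264, 110), (270, 111), (276, 111), (282, 126), (288, 165), (294, 166)]
340 [(150, 162), (156, 160), (162, 161), (168, 161), (174, 161), (180, 88), (186, 116), (192, 115), (198, 112), (204, 111), (210, 110), (216, 101), (222, 21), (228, 20), (234, 31), (240, 27), (246, 152), (252, 163), (258, 165), (264, 166), (270, 164), (276, 164), (282, 166), (288, 163), (294, 165)]
[([299, 217, 46, 31, 1209], [321.3, 232.6]), ([242, 275, 32, 25, 558], [260.6, 289.0]), ([366, 275, 32, 25, 560], [378.4, 289.0])]
```

Run:
```python
from m import *
import json
st=json.load(open("w10.json")); im=cv2.imread("pics/w10.png")
m=(im.max(2)<50).astype(np.uint8); m[:,:235]=0; m[:,360:]=0; m[262:]=0; m[:205]=0
c=max(cv2.findContours(m,0,cv2.CHAIN_APPROX_NONE)[0],key=cv2.contourArea)
h=cv2.convexHull(c); print("hull",cv2.approxPolyDP(h,2.5,True)[:,0].tolist())
P=onz("wrist",c[:,0]+0.0,.142,st)[:,:2]; print("rectbounds x",P[:,0].min(),"y",P[:,1].min(),P[:,1].max())
low=np.array([[u,np.where(m[:,u])[0].max()+.5] for u in range(304,341)],float)
Q=onz("wrist",low,.142,st)[:,:2]; q=cv2.fitLine(Q.astype(np.float32),cv2.DIST_HUBER,0,.001,.001).ravel(); print("grip near edge",q, np.degrees(np.arctan2(q[0]*np.sign(q[1]),abs(q[1]))))
g=cv2.GaussianBlur(im,(0,0),.8).astype(float).mean(2); E=[]
for u in range(284,366,2):
    d=g[175:196,u]; k=d[2:14].argmin()+2; gr=np.diff(d); j=k+gr[k:k+6].argmax(); E.append((u,175+j+.5))
print(E[::8]); Q=onz("wrist",E,.028,st)[:,:2]; q=cv2.fitLine(Q.astype(np.float32),cv2.DIST_HUBER,0,.001,.001).ravel(); print("block far edge",q,np.degrees(np.arctan2(q[0]*np.sign(q[1]),abs(q[1]))))
top=cv2.imread("pics/top0.png"); A=onz("top",[[438.2,306.2],[476.2,304.1],[477.2,322.3],[440.5,324.6]],.028); print("top block",A[:,:2].round(4).tolist(),A.mean(0))
# pin
for fn in("w10","w9","w2"):
    s=json.load(open(fn+".json")); I=cv2.imread(f"pics/{fn}.png")
    X=[[x,-.105,.11] for x in(.582,.59,.6)]; p=proj("wrist",X,s); print(fn,p.round(1).tolist())
    for a in p:
        u,v=a.round().astype(int)
        if 15<u<625 and 0<v<480: print(v,u-14,I[v,u-14:u+15].mean(1).astype(int).tolist())
```

```text
hull [[340, 218], [344, 232], [342, 244], [300, 246], [303, 220]]
rectbounds x 0.43354167571265667 y -0.241512986926727 -0.21304543199953774
grip near edge [ 0.08907057 -0.9960253   0.43418637 -0.22847292] -5.11014
[(284, np.float64(185.5)), (300, np.float64(183.5)), (316, np.float64(182.5)), (332, np.float64(181.5)), (348, np.float64(180.5)), (364, np.float64(186.5))]
block far edge [ 0.07630822 -0.99708426  0.46036875 -0.2328464 ] -4.3763933
top block [[0.4551, -0.1839], [0.4618, -0.2726], [0.4196, -0.2745], [0.4126, -0.1892]] [ 0.43728386 -0.2300751   0.028     ]
w10 [[153.3, 38.6], [153.7, 28.6], [154.3, 16.3]]
39 139 [164, 164, 165, 166, 166, 167, 167, 164, 150, 136, 140, 146, 150, 143, 133, 122, 109, 94, 95, 143, 167, 169, 169, 169, 169, 169, 169, 169, 169]
29 140 [162, 160, 160, 161, 160, 161, 159, 158, 141, 137, 141, 146, 148, 141, 129, 119, 105, 92, 105, 152, 163, 164, 165, 166, 166, 166, 166, 166, 165]
16 140 [118, 118, 119, 120, 120, 121, 122, 123, 123, 122, 133, 141, 146, 149, 140, 130, 118, 104, 89, 77, 78, 74, 71, 70, 71, 70, 70, 72, 71]
w9 [[509.4, 260.9], [510.9, 251.
[... 281 characters left out ...]
0, 160, 161, 161, 160, 159, 158, 157, 158]
240 499 [158, 158, 160, 160, 161, 161, 161, 157, 127, 82, 90, 107, 125, 142, 150, 146, 144, 139, 147, 157, 158, 158, 159, 160, 161, 160, 159, 160, 158]
w2 [[557.7, 127.4], [558.0, 118.1], [558.2, 106.5]]
127 544 [151, 152, 152, 151, 153, 154, 154, 153, 134, 76, 74, 93, 110, 124, 136, 137, 135, 134, 149, 153, 152, 153, 152, 153, 151, 152, 154, 155, 154]
118 544 [156, 154, 154, 153, 152, 155, 156, 157, 151, 108, 70, 83, 101, 116, 130, 138, 137, 134, 141, 152, 154, 155, 155, 152, 148, 146, 149, 151, 151]
106 544 [155, 155, 156, 155, 156, 157, 156, 156, 155, 143, 87, 73, 90, 106, 122, 136, 138, 135, 134, 152, 157, 155, 157, 155, 155, 155, 154, 154, 154]
```

Call:
play_rows --increments '[[[0.05,0,0,0,0,-0.094,0],[0.1,0.017,0,0,0,-0.188,0],[0.1,0.017,0,0,0,-0.282,0],[0.1,0.017,0,0,0,-0.376,0],[0.1,0.017,0,0,0,-0.47,0],[0.1,0.017,0,0,0,-0.564,0],[0.1,0.017,0,0,0,-0.658,0],[0.1,0.017,0,0,0,-0.75,0]]]'

```text
time: 22.7
position: [0.4405, -0.2253, 0.2759]
tool_rot: [-2.603, -1.757, -0.0]
ft_force: [-0.7, -0.5, -0.2]
grip_width: 0.504
grip_force: 0.0
```

Call:
play_rows --increments '[[[0,0,0,0,0,-0.094,0],[0,0,0,0,0,-0.188,0],[0,0,0,0,0,-0.282,0],[0,0,0,0,0,-0.299,0],[0,0,0,0,0,-0.299,0],[0,0,0,0,0,-0.299,0],[0,0,0,0,0,-0.299,0]]]'

```text
time: 23.4
position: [0.4399, -0.2269, 0.2764]
tool_rot: [-2.136, -2.304, 0.0]
ft_force: [0.3, 0.1, 0.2]
grip_width: 0.503
grip_force: 0.0
```

Run:
```python
from m import *
st,im=snap("wrist","w11.png"); p=np.array(st["position"]); R=Ro.from_rotvec(st["tool_rot"]).as_matrix(); print(p,R[:,0],st["joint_positions"])
q=proj("wrist",[[.4388,-.2275,.142],[.4388,-.2275,.098]],st); print(q)
m=(im.max(2)<50).astype(np.uint8); m[:,:285]=0; m[:,355:]=0; m[290:]=0; m[:150]=0
n,l,s,c=cv2.connectedComponentsWithStats(m); print(s[1:][s[1:,4]>60].tolist(), c[1:][s[1:,4]>60])
u=int(q[0,0])
for r in (220,235,250,265,280): print(r,im[r,u-35:u+36:2].max(1).tolist())
```

```text
[ 0.43985314 -0.22687231  0.27637182] [-7.57823168e-02  9.97124381e-01  9.87463001e-05] [ 0.92711043  0.0210654  -0.50742347  1.8322541   0.01060474  1.29106952
  0.49270693]
[[317.80187091 253.93745664]
 [318.0868141  235.53245402]]
[[309, 217, 15, 57, 779]] [[316.14249037 244.86649551]]
220 [120, 119, 120, 120, 120, 117, 96, 81, 80, 79, 80, 80, 80, 79, 42, 16, 11, 14, 15, 11, 25, 105, 123, 121, 124, 124, 124, 123, 123, 130, 167, 166, 164, 164, 166, 169]
235 [122, 122, 123, 124, 123, 123, 115, 80, 79, 79, 80, 80, 79, 61, 26, 29, 30, 32, 26, 31, 30, 98, 122, 121, 123, 123, 123, 125, 125, 138, 182, 184, 184, 182, 181, 179]
250 [183, 184, 185, 186, 188, 188, 173, 113, 121, 121, 122, 121, 121, 115, 25, 30, 31, 32, 31, 32, 33, 97, 120, 121, 122, 122, 122, 123, 123, 149, 188, 186, 185, 185, 185, 185]
265 [182, 181, 184, 185, 185, 184, 183, 183, 185, 186, 185, 185, 185, 176, 30, 29, 29, 30, 32, 33, 31, 148, 183, 185, 186, 184, 184, 185, 184, 185, 185, 186, 185, 186, 186, 184]
280 [178, 180, 179, 178, 179, 181, 180, 179, 182, 183, 183, 185, 185, 186, 185, 183, 183, 182, 183, 184, 183, 184, 184, 186, 184, 185, 184, 186, 184, 185, 185, 184, 188, 186, 185, 184]
```

Call:
play_rows --increments '[[[0.007,-0.018,0.3,0,0,0,0],[0.007,-0.018,0.6,0,0,0,0],[0.007,-0.018,0.9,0,0,0,0],[0.007,-0.018,1,0,0,0,0],[0.007,-0.018,1,0,0,0,0]]]'

```text
time: 23.95
position: [0.4371, -0.2262, 0.1753]
tool_rot: [-2.133, -2.303, 0.001]
ft_force: [0.2, -0.0, 0.4]
grip_width: 0.495
grip_force: 0.0
```

Call:
play_rows --increments '[[[0,0,0.01,0,0,0,-1],[0,0,0.01,0,0,0,-1],[0,0,0.01,0,0,0,-1],[0,0,0.01,0,0,0,-1],[0,0,0.01,0,0,0,-1],[0,0,0.01,0,0,0,-1]]]' --squeeze 25

```text
time: 24.55
position: [0.438, -0.2267, 0.1759]
tool_rot: [2.134, 2.305, -0.0]
ft_force: [-0.6, 0.8, 2.1]
grip_width: 0.113
grip_force: 25.0
```

Call:
play_rows --increments '[[[0,0,-0.15,0,0,0,-1],[0,0,-0.3,0,0,0,-1],[0,0,-0.45,0,0,0,-1],[0,0,-0.6,0,0,0,-1],[0,0,-0.6,0,0,0,-1]]]'

```text
time: 25.05
position: [0.4389, -0.227, 0.2372]
tool_rot: [2.132, 2.302, 0.001]
ft_force: [0.5, -0.3, -1.1]
grip_width: 0.112
grip_force: 25.0
```

Call:
play_rows --increments '[[[0.07,0.25,0,0,0,0,-1],[0.15,0.5,0,0,0,0,-1],[0.22,0.79,0,0,0,0,-1],[0.22,0.79,0,0,0,0,-1]]]'

```text
time: 25.45
position: [0.5177, -0.1958, 0.2343]
tool_rot: [-2.129, -2.309, -0.005]
ft_force: [0.9, 0.2, -0.4]
grip_width: 0.112
grip_force: 25.0
```

Call:
play_rows --increments '[[[0.07,0.25,0,0,0,0.03,-1],[0.15,0.5,0,0,0,0.065,-1],[0.22,0.79,0,0,0,0.065,-1],[0.22,0.79,0,0,0,0.065,-1],[0.22,0.79,0,0,0,0.065,-1],[0.22,0.79,0,0,0,0.065,-1]]]'

```text
time: 26.05
position: [0.5908, -0.1715, 0.2347]
tool_rot: [-2.25, -2.191, 0.003]
ft_force: [-0.2, -1.0, -0.9]
grip_width: 0.112
grip_force: 25.0
```

Run:
```python
from m import *
import json
st,im=snap("wrist","w12.png"); p=np.array(st["position"]); R=Ro.from_rotvec(st["tool_rot"]).as_matrix(); print(p,R[:,0],st["ft_force"],st["grip_force"])
json.dump({k:list(map(float,st[k])) for k in("position","tool_rot")},open("w12.json","w"))
X=np.array([[.593,-.1045,.11],[.585,-.1045,.11],[.60,-.1045,.11],[.573,-.1045,.121],[.623,-.1055,.12]]); q=proj("wrist",X,st); print(q.round(1))
zt=p[2]-.0337; print("grip top far edge expected",proj("wrist",p+[0,.015,-.0337],st).round(1),"plate top corner",proj("wrist",p+[0,.03,-.0777],st).round(1))
for x in q[:3]:
    u,v=x.round().astype(int); print(u,v,im[v-16:v+17,u].max(1).tolist())
u,v=q[0].round().astype(int); print(im[v,u-60:u+61:4].max(1).tolist())
g=proj("wrist",p+[0,.015,-.0337],st)[0].astype(int); print(g,im[g[1]-40:g[1]+30:3,g[0]].max(1).tolist())
```

```text
[ 0.59076948 -0.17149032  0.23469105] [ 2.62674275e-02  9.99654777e-01 -5.91216279e-04] [-0.18613121 -0.95063871 -0.88263561] 24.999721634667367
[[320.6 147.6]
 [306.8 148. ]
 [332.8 147.3]
 [284.3 149.5]
 [374.8 149.3]]
grip top far edge expected [[318.4 299.5]] plate top corner [[318.  230.3]]
321 148 [124, 123, 125, 124, 125, 123, 123, 124, 121, 106, 119, 136, 149, 159, 172, 176, 172, 166, 159, 153, 145, 135, 138, 166, 188, 192, 190, 191, 191, 191, 190, 190, 190]
307 148 [125, 125, 124, 125, 125, 124, 124, 124, 123, 112, 121, 137, 151, 161, 174, 177, 173, 165, 159, 153, 146, 136, 137, 164, 190, 192, 193, 192, 192, 192, 192, 192, 192]
333 147 [124, 125, 125, 124, 124, 124, 124, 125, 125, 123, 111, 119, 136, 150, 159, 170, 175, 172, 165, 160, 154, 147, 136, 129, 154, 184, 193, 194, 193, 194, 194, 195, 194]
[159, 119, 143, 190, 190, 166, 178, 152, 173, 173, 173, 173, 173, 173, 172, 172, 172, 172, 172, 172, 172, 170, 115, 99, 193, 193, 190, 193, 194, 196, 193]
[318 299] [109, 91, 13, 14, 14, 13, 11, 14, 13, 20, 13, 16, 12, 14, 16, 18, 22, 20, 20, 37, 50, 59, 69, 77]
```

Run:
```python
from m import *
import json
st=json.load(open("w12.json")); im=cv2.imread("pics/w12.png"); p=np.array(st["position"])
for d in(-.003,0,.003): print(d,proj("wrist",[p+[0,.03+d,-.0777],p+[0,.015+d,-.0777],p+[0,.015+d,-.0337]],st).round(1).tolist())
print([(r,int(im[r,318].max())) for r in range(195,306,2)])
for r in (215,225,235,245,255): print(r,im[r,300:338].max(1).tolist())
```

```text
-0.003 [[318.2, 236.4], [319.0, 266.2], [318.6, 306.7]]
0 [[318.0, 230.3], [318.9, 260.3], [318.4, 299.5]]
0.003 [[317.8, 224.1], [318.7, 254.5], [318.2, 292.2]]
[(195, 184), (197, 181), (199, 102), (201, 77), (203, 78), (205, 78), (207, 79), (209, 79), (211, 80), (213, 78), (215, 88), (217, 167), (219, 170), (221, 171), (223, 164), (225, 81), (227, 79), (229, 79), (231, 88), (233, 108), (235, 108), (237, 110), (239, 108), (241, 109), (243, 109), (245, 108), (247, 109), (249, 108), (251, 109), (253, 108), (255, 109), (257, 109), (259, 109), (261, 108), (263, 57), (265, 13), (267, 15), (269, 12), (271, 14), (273, 12), (275, 14), (277, 11), (279, 12), (281, 16), (283, 13), (285, 13), (287, 14), (289, 13), (291, 16), (293, 17), (295, 12), (297, 15), (299, 17), (301, 16), (303, 19), (305, 18)]
215 [185, 186, 186, 183, 182, 181, 182, 183, 182, 182, 180, 181, 181, 180, 168, 135, 93, 88, 88, 87, 88, 87, 90, 112, 164, 188, 189, 188, 186, 187, 188, 189, 191, 190, 190, 191, 191, 192]
225 [183, 183, 185, 185, 186, 186, 185, 185, 184, 184, 183, 184, 184, 183, 154, 103, 81, 80, 81, 82, 82, 81, 82, 90, 138, 174, 188, 190, 191, 192, 191, 189, 189, 189, 189, 190, 191, 192]
235 [185, 184, 185, 187, 184, 176, 166, 185, 192, 192, 193, 194, 191, 185, 155, 115, 108, 108, 108, 108, 109, 108, 109, 112, 138, 171, 188, 189, 189, 189, 191, 191, 192, 192, 192, 192, 192, 191]
245 [185, 184, 183, 184, 185, 184, 186, 187, 186, 185, 187, 187, 188, 184, 155, 114, 109, 109, 108, 109, 108, 110, 109, 111, 135, 169, 185, 187, 187, 188, 188, 188, 188, 189, 191, 192, 191, 191]
255 [184, 184, 186, 187, 187, 186, 186, 187, 187, 187, 186, 184, 183, 181, 155, 115, 109, 109, 109, 108, 108, 109, 109, 111, 138, 171, 189, 191, 189, 187, 186, 185, 185, 184, 185, 186, 188, 189]
```

Call:
play_rows --increments '[[[0,0,0.1,0,0,0,-1],[0,0,0.22,0,0,0,-1],[0,0,0.22,0,0,0,-1],[0,0,0.22,0,0,0,-1],[0,0,0.22,0,0,0,-1]]]'

```text
time: 26.6
position: [0.5921, -0.1706, 0.2136]
tool_rot: [2.249, 2.193, 0.0]
ft_force: [-0.2, 0.6, -0.9]
grip_width: 0.113
grip_force: 25.0
```

Call:
play_rows --increments '[[[0.1,0,0,0,0,0,-1],[0.2,0,0,0,0,0,-1],[0.3,0,0,0,0,0,-1],[0.4,0,0,0,0,0,-1],[0.4,0,0,0,0,0,-1],[0.4,0,0,0,0,0,-1]]]'

```text
time: 27.2
position: [0.5931, -0.1302, 0.2135]
tool_rot: [2.248, 2.194, -0.001]
ft_force: [0.2, 0.6, -0.7]
grip_width: 0.113
grip_force: 25.0
```

Call:
play_rows --increments '[[[0.08,0,0,0,0,0,-1],[0.16,0,0,0,0,0,-1],[0.24,0,0,0,0,0,-1],[0.277,0,0,0,0,0,-1],[0.277,0,0,0,0,0,-1],[0.277,0,0,0,0,0,-1]]]'

```text
time: 27.8
position: [0.5938, -0.103, 0.2135]
tool_rot: [2.249, 2.193, -0.0]
ft_force: [-0.6, 1.0, -0.6]
grip_width: 0.116
grip_force: 25.0
```

Call:
play_rows --increments '[[[0,0,0.03,0,0,0,-1],[0,0,0.05,0,0,0,-1],[0,0,0.07,0,0,0,-1],[0,0,0.07,0,0,0,-1],[0,0,0.07,0,0,0,-1]]]'

```text
time: 28.3
position: [0.5937, -0.103, 0.2063]
tool_rot: [-2.249, -2.193, 0.0]
ft_force: [-0.3, -0.9, -0.1]
grip_width: 0.113
grip_force: 25.0
```

Call:
play_rows --increments '[[[0,0,0.015,0,0,0,-1],[0,0,0.03,0,0,0,-1],[0,0,0.035,0,0,0,-1],[0,0,0.035,0,0,0,-1],[0,0,0.035,0,0,0,-1]]]'

```text
time: 28.8
position: [0.5937, -0.1029, 0.2029]
tool_rot: [2.249, 2.193, -0.0]
ft_force: [-0.5, 0.1, -1.2]
grip_width: 0.115
grip_force: 25.0
```

Call:
play_rows --increments '[[[0,0,0.005,0,0,0,-1],[0,0,0.01,0,0,0,-1],[0,0,0.01,0,0,0,-1],[0,0,0.01,0,0,0,-1]]]'

```text
time: 29.2
position: [0.5938, -0.1029, 0.2026]
tool_rot: [2.249, 2.193, 0.0]
ft_force: [-2.2, 0.2, 5.5]
grip_width: 0.113
grip_force: 25.0
```

Call:
play_rows --increments '[[[0,0,0,0,0,0,-0.5],[0,0,0,0,0,0,-0.3],[0,0,0,0,0,0,0],[0,0,0,0,0,0,0],[0,0,0,0,0,0,0],[0,0,0,0,0,0,0]]]'

```text
time: 29.8
position: [0.5937, -0.1029, 0.2018]
tool_rot: [-2.249, -2.193, 0.0]
ft_force: [-0.5, -0.9, -0.2]
grip_width: 0.485
grip_force: 0.0
```

Call:
play_rows --increments '[[[0,0,-0.2,0,0,0,0],[0,0,-0.4,0,0,0,0],[0,0,-0.7,0,0,0,0],[0,0,-1,0,0,0,0],[0,0,-1,0,0,0,0],[0,0,-1,0,0,0,0]]]'

```text
time: 30.4
position: [0.594, -0.1028, 0.3026]
tool_rot: [2.248, 2.192, 0.001]
ft_force: [-0.4, 0.5, -0.1]
grip_width: 0.502
grip_force: 0.0
```

Run:
```python
from m import *
st,im=snap("wrist","w13.png"); p=np.array(st["position"]); print(p,st["ft_force"])
# grip top expected at z=.033+.136=.169
q=proj("wrist",[[.5937,-.1035-.015,.169],[.5937,-.1035+.015,.169],[.5937,-.1035+.015,.125],[.5937,-.1035+.03,.125]],st); print(q.round(1))
m=(im.max(2)<50).astype(np.uint8); m[:,:285]=0; m[:,355:]=0; m[292:]=0; m[:120]=0
n,l,s,c=cv2.connectedComponentsWithStats(m); print(s[1:][s[1:,4]>60].tolist())
u=int(q[1,0]); print([(r,int(im[r,u].max())) for r in range(180,300,3)])
# stack and bystanders vs. start
a=cv2.imread("pics/top0.png"); st,b=snap("top","top1.png")
for n,(x,y) in dict(pot=(447,190),beaker=(261,221),dish=(482,252)).items(): print(n,cv2.absdiff(a[y-15:y+15,x-15:x+15],b[y-15:y+15,x-15:x+15]).mean())
for n,X in dict(small=[.598,.0497,.14]).items():
    q=proj("top",X)[0]; print(q,rim(b,None,q,.14,.0235,"top",thr=45,w=18))
```

```text
[ 0.59402517 -0.10283539  0.30257486] [-0.42449548  0.51491558 -0.06911919]
[[319.2 276.2]
 [318.  231.7]
 [318.2 216.4]
 [317.7 196.5]]
[[312, 218, 14, 57, 744]]
[(180, 181), (183, 81), (186, 84), (189, 114), (192, 174), (195, 83), (198, 174), (201, 177), (204, 177), (207, 177), (210, 178), (213, 179), (216, 117), (219, 17), (222, 17), (225, 15), (228, 15), (231, 15), (234, 29), (237, 33), (240, 31), (243, 30), (246, 32), (249, 31), (252, 33), (255, 32), (258, 32), (261, 30), (264, 30), (267, 31), (270, 32), (273, 33), (276, 170), (279, 195), (282, 197), (285, 196), (288, 195), (291, 196), (294, 196), (297, 196)]
pot 40.04296296296296
beaker 9.11962962962963
dish 46.67925925925926
[339.75136356 237.14897718] (array([0.59738495, 0.04632341]), np.float64(0.0020226469355071296), 43)
```

Run:
```python
from h import *
a=cv2.imread("pics/s9.png"); st,b=snap("scene","s10.png")
for n,X in dict(pot=onz("top",[[447,190]],.072)[0],beaker=onz("top",[[261,221]],.059)[0],dish=onz("top",[[482,252]],.015)[0]).items():
    x,y=proj("scene",X)[0].astype(int); print(n,x,y,cv2.absdiff(a[y-8:y+8,x-8:x+8],b[y-8:y+8,x-8:x+8]).mean())
print(ctrl.close_job())
```

```text
pot 372 215 28.184895833333332
beaker 259 265 3.703125
dish 418 241 3.5481770833333335
the job is handed in; nothing more can be done
None
```

The job is handed in at about 30 s of the 69 s allowed; no verdict came back. By the camera and force readings, the large, medium and small cones are nested home in the seat and the plate hangs on the pin. The beaker and dish are unmoved. I could not confirm the pot in the last pictures (the plate or arm was probably in the way), but nothing was moved near it.

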